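# Set out an opened instrument and hold the pen lamp on it

### The job

Slide the opened round instrument along the mat, without lifting it, from the amber ring into the middle of the green ring. Then draw the red pen lamp straight up out of its blue holder and hold it over the instrument, leaning half-way between upright and level, its lens pointing at the brass post in the middle of the instrument from about 10 cm away. Finish while holding it there in the air, still and touching nothing else; leave the screwdriver, brush, bowl and bezel alone.

Things in the scene. Friction and masses are not known exactly. Their poses are not given: they have to be found in the camera images.
- gauge_post (a point): Opened round instrument (loose, 0.35 to 0.7 kg, flat on the mat, on the amber ring): aluminium can 100 mm wide, 40 mm tall; on its axis an upright brass post 22 mm thick, from 40 to 88 mm above the mat, that can be gripped from above; other parts on its face are up to 4 mm tall. The point is on the axis, 64 mm above the underside, half-way up the post; z up.
- gauge: The same instrument; origin at the centre of its underside, z up.
- green_ring: Green ring painted flat on the black mat, inner diameter 122 mm, outer 132 mm; origin at its centre, at mat level. It lies to the left or to the right of the amber ring. The path from the amber ring to it is free.
- lamp_mid (a point): Pen lamp (loose, 0.08 to 0.17 kg): straight red rod 150 mm long, 24 mm thick, with a 27 mm aluminium head over the last 26 mm at the lens. The point is its centre, 75 mm from either end; z runs along it to the tail, the lens shines along -z. It starts upright in the holder, lens down and 10 mm above the mat; the top 90 mm stand free, to be gripped from above.
- lamp: The same lamp; origin at the centre of the lens face, z towards the tail.
- holder: Blue holder block, fixed, 70 x 70 mm and 70 mm tall, with an upright round hole of 32 mm, 60 mm deep, in its middle; origin at the centre of its underside. It stands on the side opposite to the green ring.
- screwdriver: Screwdriver with red handle lying on the far side of the mat; leave alone. Origin near its middle.
- brush: Small brush lying across the near side of the mat, close to the robot; leave alone. Origin near its middle.
- bowl: Glass bowl, 90 mm in diameter, 45 mm tall, on the far side of the mat; leave alone. Origin at the centre of its underside.
- bezel: Flat steel bezel ring, 92 mm in diameter, 8 mm thick, on the far side of the mat; leave alone. Origin at the centre of its underside.
Things that resemble listed ones, but are neither listed nor needed, are in the scene too. What is shaped like the lamp but turquoise is not meant.

How it is judged:
By the outcome, as a careful person would: the job done as asked, in the order asked, and still so for the second after the job is handed in, while the arm keeps its last pose, push and grip.
It also fails if it takes over 58 s, if anything falls off the work surface, if the arm or the gripper's body presses on something with over 40 N, if the wrist force passes 120 N, or if a joint passes its speed limit or range.

### The arm

A 6-joint arm with a two-finger parallel gripper is mounted at the origin on the work surface. World frame = base frame: x ahead of the robot, y to its left, z up, the work surface at z = 0. Lengths are in m, angles in degrees, forces in N, time in s.
With the tool pointing down it reaches from about 0.4 to 0.825 m from the base axis. Payload 7 kg.
Tool frame: the origin (TCP) lies on the front face of the gripper's body, between the roots of the fingers; the fingertips stand 66 mm ahead of it and the grasp point (between the pads) lies 47 mm ahead of it; z points along the fingers, y is the line along which they close (so a half turn about z gives the same grasp; the last joint's range is limited). The gripper opens to 88 mm and grips with 3 to 60 N. Pads are 19 mm wide; open, the fingers measure 130 mm over their backs; the gripper's body (78 mm by 193 mm) begins 47 mm behind the grasp point.
Start: joints at [-50.415, 20.546, 0.682, 0, -70.136, -16.507], TCP at [0.265, -0.621, 0.292] pointing down, gripper open.
Joint ranges: [-176.03, 176.03], [-82.01, 121.73], [-58.28, 71.71], [-173.87, 95.51], [-174.79, -0.11], [-173.66, 173.66]. Speed limits (degrees/s): [136.94, 136.94, 172.46, 180, 180, 180].

### API

Orientations are given as [roll, pitch, yaw] about the fixed x, y, z axes, in that order (R = Rz(yaw) Ry(pitch) Rx(roll)).
In Python, from plant import ctrl gives the robot as it stands.
- The arm moves only by the tool send_rows, never from a script. Its argument "deltas" is a list of rows, each a list of 2 entries, a list of its own where there are three numbers: the shift along the tool's x, y, z each as a share of 800 mm, from -1 to 1, then the turn about the tool's z as a share of 90 degrees, from -1 to 1. A call has exactly 5 rows; each row is the pose to reach, as a shift and turn from the pose commanded when the call began, along the tool's axes at that moment; what a row does not reach only later rows make up. A row lasts 1/12 s, in which the tool goes at most 41.7 mm and 7.16 degrees, less where a joint would pass 70% of its speed; a pose out of reach is approached as far as the arm can. A call with a number of a shift or a turn outside -1 to 1 is refused whole. A call with a gripper value outside its range is refused whole. "gripper" is the opening, from 0 (shut) to 1 (fully open), set as the call begins (left out, the last holds). The fingers move at their own pace and stop on an object; the grip force is fixed at half the most. Time passes only in rows, so rows that repeat a pose let the fingers close, or fill a call up. It gives the time, the measured TCP pose, the force, the opening and the grip force at its end, in the units of the state.
- ctrl.get_obs(): the state, without advancing time (a new reading comes with each control period).
- ctrl.snapshot(name): name is "side" or "top" or "wrist"; returns a dict with "color" (420x560x3 uint8, red, green, blue), "vertical_fov" (degrees; the focal length in pixels is half the picture's height over the tangent of half this angle, whatever the lens; pixels are square), "cx", "cy" (the principal point, pixels), "rvec" (rotation vector, rad) and "tvec" (3), from world to camera coordinates, as OpenCV has them. Camera axes: x right, y down, z forward; pixel columns grow to the right and rows downward; lengths in m; the calibration is good to about 2 mm. The wrist camera is an equidistant fisheye: a pixel r from the principal point sees the ray r / f radians off the axis. A picture is of the moment at which its call begins. There is no depth.
- ctrl.close_job(): hands the job in; it is judged then, once.
Trained networks look in a picture, given as the dict that the camera call returned (one of the last four; its "shot" number tells which), for a name from the list of things; names that differ only in an ending like _2 or _b are one class to them, and where a whole thing is asked for, a point or a joint stands for the part that bears it (a point fixed in the world has none). Each returns a list of dicts, best first, with "conf" (0 to 1); they miss things now and then, are a little off and sometimes report something else, mostly with a low value. They report only what shows in the picture. A call takes as long as a camera call. They do not tell look-alikes from the thing itself.
- ctrl.boxes_of(picture, thing): "xy" ([column, row] as shares, 0 to 1, of the picture: columns of its width, rows of its height, amid what is visible of it).
- ctrl.cut_out(picture, thing): "pixels" (420x560 bool, what is visible of it) and "xy" ([column, row] as shares, 0 to 1, of the picture: columns of its width, rows of its height, amid what is visible of it).
The state is a dict: "clock": time; "joint_pos": joint angles; "qvel": joint speeds; "tau": joint torques, N m; "tool_pos": TCP position; "orientation": TCP orientation; "force": force on the tool from outside, world axes, zero at the start; "moment": the same for the moment, N m; "opening": finger opening in m; "gripper_force": force on a finger pad.
Only numpy, scipy, OpenCV 4.12 (cv2) and the standard library are available. Lean on these libraries where they do the work, as an engineer would, in place of code of your own. Each camera call takes 0.05 s, during which the arm holds its last target. There are 200 camera calls.

## Working session

There is one attempt and no reset: what is moved stays moved. The work goes in short steps, Python scripts to look and compute and a tool call to move; the robot and the scene stay as the last step left them, time stands still between calls to the robot, and variables do not carry over. Pictures are saved under pics/ and viewed, at most 10 in all, crops included, and the job is handed in when it is done.

Besides the shell and the picture viewer there is one more tool, called as name([rows], argument=value, ...), one row to a line, values as JSON. send_rows: Moves the arm, as the interface text tells. Shift numbers are shares of 800 mm and turn numbers shares of 90 degrees, none past 1 either way. Its arguments: {"type":"object","properties":{"deltas":{"type":"array","items":{"type":"array"}},"gripper":{"type":"number"}},"required":["deltas"]}

```bash
mkdir -p pics; ls
cat > h.py <<'E'
import numpy as np, cv2
from scipy.spatial.transform import Rotation as R
from plant import ctrl
def ray(p,u,v):
    f=p["color"].shape[0]/2/np.tan(np.radians(p["vertical_fov"])/2)
    Rm=cv2.Rodrigues(np.array(p["rvec"],float))[0]; t=np.array(p["tvec"],float).ravel()
    d=np.array([(u-p["cx"])/f,(v-p["cy"])/f,1.])
    return -Rm.T@t, Rm.T@d
def at_z(p,u,v,z):
    c,d=ray(p,u,v); return c+d*(z-c[2])/d[2]
def proj(p,X):
    f=p["color"].shape[0]/2/np.tan(np.radians(p["vertical_fov"])/2)
    K=np.array([[f,0,p["cx"]],[0,f,p["cy"]],[0,0,1.]])
    return cv2.projectPoints(np.array(X,float).reshape(-1,1,3),np.array(p["rvec"],float),np.array(p["tvec"],float),K,None)[0].reshape(-1,2)
def save(p,n): cv2.imwrite("pics/"+n+".png",p["color"][:,:,::-1])
E
python3 - <<'E'
from h import *
s=ctrl.get_obs(); print({k:np.round(v,3).tolist() for k,v in s.items()})
for n in("top","side"):
    p=ctrl.snapshot(n); save(p,n+"0"); print(n,p["vertical_fov"],p["cx"],p["cy"],ray(p,280,210))
    for t in("gauge","gauge_post","green_ring","lamp","lamp_mid","holder","screwdriver","brush","bowl","bezel"):
        for b in ctrl.cut_out(p,t)[:3]:
            u,v=b["xy"][0]*560,b["xy"][1]*420
            print(t,round(b["conf"],2),round(u),round(v),at_z(p,u,v,0.0).round(3),int(b["pixels"].sum()))
E
```

```text
pics
{'clock': 0.0, 'joint_pos': [-50.414, 20.591, 0.633, -0.019, -70.135, -16.507], 'qvel': [-0.015, -0.054, 0.142, 0.042, 0.082, 0.027], 'tau': [0.0, -58.272, 29.305, 6.997, 0.007, -0.0], 'tool_pos': [0.264, -0.621, 0.291], 'orientation': [179.906, -0.009, -156.927], 'force': [-0.125, 0.707, 0.205], 'moment': [0.033, 0.045, 0.054], 'gripper_force': 0.0, 'opening': 0.088}
top 48.183784429863614 280.29138193604 212.28092307675763 (array([ 0.47710972, -0.01846324,  1.05313435]), array([ 0.10188552,  0.01235712, -0.99473143]))
gauge_post 0.84 284 238 [ 0.523 -0.017  0.   ] 1760
gauge_post 0.58 369 239 [ 0.526 -0.206  0.   ] 1050
lamp 0.84 382 193 [ 0.63  -0.234  0.   ] 312
lamp 0.53 385 274 [ 0.449 -0.241  0.   ] 330
lamp 0.49 380 236 [ 0.532 -0.232  0.   ] 287
lamp_mid 0.8 382 281 [ 0.432 -0.236  0.   ] 305
lamp_mid 0.68 419 259 [ 0.484 -0.318  0.   ] 358
lamp_mid 0.66 381 237 [ 0.53  -0.234  0.   ] 253
holder 0.63 370 240 [ 0.523 -0.208  0.   ] 1059
holder 0.57 366 145 [ 0.739 -0.197  0.   ] 303
holder 0.38 181 198 [0.606 0.218 0.   ] 2553
screwdriver 0.92 192 130 [0.765 0.202 0.   ]
[... 351 characters left out ...]
259 254 [ 0.538 -0.011  0.   ] 2900
gauge 0.28 416 269 [ 0.738 -0.189  0.   ] 734
gauge_post 0.63 258 251 [ 0.54  -0.003  0.   ] 2797
green_ring 0.68 233 184 [0.605 0.22  0.   ] 1468
lamp 0.81 275 333 [ 0.47  -0.172  0.   ] 1814
lamp 0.81 339 347 [ 0.532 -0.241  0.   ] 1890
lamp 0.61 383 267 [ 0.695 -0.155  0.   ] 1571
lamp_mid 0.97 274 326 [ 0.476 -0.161  0.   ] 1789
lamp_mid 0.83 380 273 [ 0.681 -0.163  0.   ] 1581
lamp_mid 0.58 328 272 [ 0.611 -0.114  0.   ] 1203
holder 0.56 314 316 [ 0.537 -0.177  0.   ] 2844
screwdriver 0.59 297 160 [0.779 0.227 0.   ] 497
brush 0.63 178 269 [0.404 0.032 0.   ] 1779
bowl 0.97 348 190 [0.797 0.06  0.   ] 1165
bezel 0.62 414 267 [ 0.737 -0.185  0.   ] 698
```

View pics/top0.png

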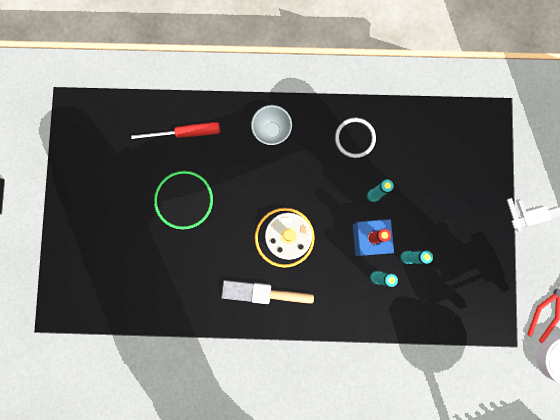

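View pics/side0.png

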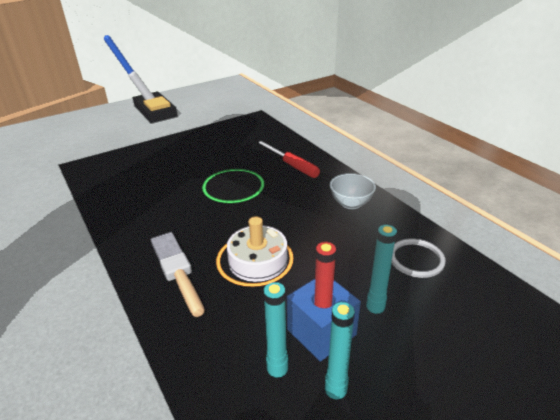

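```bash
cat > m.py <<'E'
from h import *
def blobs(p,lo,hi,mn=15):
    m=cv2.inRange(cv2.cvtColor(p["color"],cv2.COLOR_RGB2HSV),np.array(lo),np.array(hi))
    n,l,s,c=cv2.connectedComponentsWithStats(m)
    return [(c[i].round(1),s[i].tolist(),l==i) for i in range(1,n) if s[i][4]>=mn]
def ell(p,b,z):
    ys,xs=np.nonzero(b[2]); X=np.array([at_z(p,u,v,z)[:2] for u,v in zip(xs,ys)])
    A=np.c_[2*X,np.ones(len(X))]; s=np.linalg.lstsq(A,(X**2).sum(1),rcond=None)[0]
    return s[:2].round(4), np.sqrt(s[2]+s[:2]@s[:2]).round(4)
E
python3 - <<'E'
from m import *
for n in("top","side"):
    p=ctrl.snapshot(n); print(n)
    for b in blobs(p,(50,120,80),(70,255,255)): print("green",b[0],b[1],ell(p,b,0))
    for b in blobs(p,(10,120,120),(24,255,255)): print("amber",b[0],b[1],ell(p,b,0),at_z(p,*b[0],.088).round(4))
    for b in blobs(p,(24,100,150),(35,255,255),5): print("yellow",b[0],b[1],at_z(p,*b[0],.16).round(4),at_z(p,*b[0],.15).round(4))
    for b in blobs(p,(105,120,40),(125,255,255),100): print("blue",b[0],b[1],at_z(p,*b[0],.07).round(4))
    for b in blobs(p,(84,120,40),(98,255,255),50): print("turq",b[0],b[1])
    b=p["color"]; 
    c=b[170:310,340:450] if n=="top" else b[190:360,220:420]
    cv2.imwrite(f"pics/{n}c.png",cv2.resize(c[:,:,::-1],None,fx=3.5,fy=3.5,interpolation=cv2.INTER_CUBIC))
E
```

```text
top
green [183.2 200.4] [154, 171, 59, 59, 579] (array([0.6031, 0.2146]), np.float64(0.0636))
amber [271.9 220.2] [255, 208, 53, 53, 201] (array([ 0.5219, -0.0182]), np.float64(0.0661)) [0.5544 0.0096 0.088 ]
amber [284.8 234.6] [281, 229, 10, 13, 33] (array([ 0.5302, -0.0241]), np.float64(0.0123)) [ 0.5254 -0.0177  0.088 ]
amber [289.8 257.9] [262, 242, 50, 23, 60] (array([ 0.5254, -0.0166]), np.float64(0.0614)) [ 0.4781 -0.0292  0.088 ]
yellow [387.3 185.4] [385, 183, 6, 6, 29] [ 0.6214 -0.2118  0.16  ] [ 0.623  -0.2139  0.15  ]
yellow [289.4 245.9] [256, 210, 58, 57, 248] [ 0.5006 -0.0271  0.16  ] [ 0.5009 -0.0272  0.15  ]
yellow [289.8 234.3] [284, 229, 12, 13, 75] [ 0.5226 -0.0273  0.16  ] [ 0.5231 -0.0274  0.15  ]
yellow [384.4 234.8] [382, 232, 6, 7, 33] [ 0.5265 -0.2068  0.16  ] [ 0.5271 -0.2089  0.15  ]
yellow [283.1 238.7] [281, 236, 5, 6, 10] [ 0.5139 -0.0148  0.16  ] [ 0.5144 -0.0147  0.15  ]
yellow [288.2 241.7] [287, 241, 4, 2, 6] [ 0.5085 -0.0246  0.16  ] [ 0.5089 -0.0247  0.15  ]
yellow [426.4 256.4] [424, 254, 6, 6, 28] [ 0.4878 -0.2861  0.16  ] [ 0.4879 -0.2891  0.1
[... 1521 characters left out ...]
yellow [325.7 247.1] [322, 244, 9, 7, 47] [ 0.528 -0.206  0.16 ] [ 0.5354 -0.1969  0.15  ]
yellow [273.8 288.5] [269, 285, 10, 8, 63] [ 0.4382 -0.2299  0.16  ] [ 0.443  -0.2215  0.15  ]
yellow [343.  309.2] [338, 305, 11, 9, 74] [ 0.4829 -0.2952  0.16  ] [ 0.489  -0.2887  0.15  ]
blue [117.7  53.7] [104, 36, 29, 37, 246] [0.6166 1.0851 0.07  ]
blue [309.  321.1] [287, 280, 45, 81, 2291] [ 0.4892 -0.2279  0.07  ]
blue [346.6 301.9] [333, 281, 27, 56, 484] [ 0.5498 -0.2291  0.07  ]
turq [380.1 280.6] [367, 243, 26, 70, 1011]
turq [274. 291.] [264, 282, 21, 16, 153]
turq [275.9 340. ] [265, 302, 23, 76, 1440]
turq [342.4 311.3] [332, 302, 23, 18, 195]
turq [338.2 361.4] [325, 322, 28, 78, 1541]
```

send_rows([
  [[-0.03, 0.028, 0], 0],
  [[-0.06, 0.056, 0], 0],
  [[-0.09, 0.084, 0], 0],
  [[-0.12, 0.111, 0], 0],
  [[-0.148, 0.139, 0], 0],
], gripper=1)

```text
clock: 1.62
tool_pos: [0.3304, -0.471, 0.2922]
orientation: [-180.0, 0.0, -156.9]
force: [0.4, -0.6, 0.2]
opening: 0.0877
gripper_force: 0.0
```

send_rows([
  [[-0.03, 0.028, 0], 0],
  [[-0.06, 0.056, 0], 0],
  [[-0.09, 0.084, 0], 0],
  [[-0.12, 0.111, 0], 0],
  [[-0.148, 0.139, 0], 0],
])

```text
clock: 2.03
tool_pos: [0.3958, -0.3221, 0.2924]
orientation: [-180.0, 0.0, -156.9]
force: [0.8, 0.1, -0.1]
opening: 0.0877
gripper_force: 0.0
```

send_rows([
  [[-0.03, 0.028, 0], 0],
  [[-0.06, 0.056, 0], 0],
  [[-0.09, 0.084, 0], 0],
  [[-0.12, 0.111, 0], 0],
  [[-0.148, 0.139, 0], 0],
])

```text
clock: 2.45
tool_pos: [0.4611, -0.1733, 0.2926]
orientation: [-180.0, 0.0, -156.9]
force: [0.4, -0.4, -0.7]
opening: 0.0876
gripper_force: 0.0
```

send_rows([
  [[-0.03, 0.028, 0], 0],
  [[-0.06, 0.056, 0], 0],
  [[-0.09, 0.084, 0], 0],
  [[-0.12, 0.111, 0], 0],
  [[-0.148, 0.139, 0], 0],
])

```text
clock: 2.87
tool_pos: [0.5265, -0.0244, 0.2925]
orientation: [-180.0, 0.0, -156.9]
force: [0.8, -0.6, -0.2]
opening: 0.088
gripper_force: 0.0
```

send_rows([
  [[0, 0, 0], -0.075],
  [[0, 0, 0], -0.15],
  [[0, 0, 0], -0.225],
  [[0, 0, 0], -0.3],
  [[0, 0, 0], -0.372],
])

```text
clock: 3.28
tool_pos: [0.5259, -0.0259, 0.2923]
orientation: [-180.0, 0.0, -123.1]
force: [-0.3, 0.1, 0.2]
opening: 0.0871
gripper_force: 0.0
```

send_rows([
  [[0, 0, 0], -0.075],
  [[0, 0, 0], -0.15],
  [[0, 0, 0], -0.225],
  [[0, 0, 0], -0.3],
  [[0, 0, 0], -0.372],
])

```text
clock: 3.7
tool_pos: [0.5259, -0.0261, 0.2923]
orientation: [-180.0, 0.0, -89.6]
force: [-0.2, -0.5, 0.5]
opening: 0.088
gripper_force: 0.0
```

```bash
cat >> h.py <<'E'
def go(x,y,z,yaw=None):
    "shift (shares) to bring the grasp point to x,y,z; z=grasp height"
    s=ctrl.get_obs(); o=R.from_euler("xyz",s["orientation"],degrees=True)
    d=o.inv().apply(np.array([x,y,z+.047])-s["tool_pos"])/.8
    print("shares",d.round(4), "state",np.round(s["tool_pos"],4),np.round(s["orientation"],2),np.round(s["joint_pos"],1),"F",np.round(s["force"],1),"open",round(s["opening"],4),round(s["gripper_force"],1),"t",round(s["clock"],2))
E
python3 - <<'E'
from m import *
p=ctrl.snapshot("side")
print([ (b[0],b[1],at_z(p,b[0][0],b[1][1]+4,.088)) for b in blobs(p,(10,120,120),(24,255,255)) if abs(b[0][0]-256)<15])
go(.526,-.0275,.07)
print(proj(p,[[.526,-.0275,.088],[.526,-.0275,.04]]))
for n in("side","wrist"): save(ctrl.snapshot(n),n+"1")
E
```

```text
[(array([256. , 233.6]), [249, 217, 16, 31, 316], array([ 0.52717719, -0.02795207,  0.088     ])), (array([251.9, 270.3]), [216, 244, 78, 43, 499], array([ 0.48922235, -0.08177861,  0.088     ]))]
shares [0.0018 0.     0.2192] state [ 0.5259 -0.0261  0.2923] [-179.98    0.    -89.17] [ 18.5   6.5 -17.9   0.  -65.5 -17.7] F [-0.3  0.3  0.6] open 0.0882 0.0 t 3.75
[[255.22170129 221.10754634]
 [256.77312131 244.02592808]]
```

send_rows([
  [[0.001, 0, 0.04], 0],
  [[0.002, 0, 0.08], 0],
  [[0.002, 0, 0.12], 0],
  [[0.002, 0, 0.15], 0],
  [[0.002, 0, 0.17], 0],
])

```text
clock: 4.27
tool_pos: [0.5247, -0.028, 0.1537]
orientation: [179.8, -0.0, -90.2]
force: [-0.0, 0.5, 0.2]
opening: 0.0873
gripper_force: 0.0
```

send_rows([
  [[0, 0, 0.015], 0],
  [[0, 0, 0.03], 0],
  [[0, 0, 0.04], 0],
  [[0, 0, 0.048], 0],
  [[0, 0, 0.049], 0],
])

```text
clock: 4.68
tool_pos: [0.5255, -0.0278, 0.116]
orientation: [179.9, -0.0, -90.1]
force: [0.2, -1.0, 1.0]
opening: 0.0872
gripper_force: 0.0
```

send_rows([
  [[0, 0, 0], 0],
  [[0, 0, 0], 0],
  [[0, 0, 0], 0],
  [[0, 0, 0], 0],
  [[0, 0, 0], 0],
], gripper=0)

```text
clock: 5.1
tool_pos: [0.5261, -0.0277, 0.1175]
orientation: [-179.9, 0.0, -90.0]
force: [0.0, 0.4, -0.1]
opening: 0.0598
gripper_force: 0.0
```

send_rows([
  [[0, 0, 0], 0],
  [[0, 0, 0], 0],
  [[0, 0, 0], 0],
  [[0, 0, 0], 0],
  [[0, 0, 0], 0],
])

```text
clock: 5.52
tool_pos: [0.5259, -0.0277, 0.117]
orientation: [-180.0, -0.0, -90.0]
force: [-0.5, -1.0, 0.1]
opening: 0.0267
gripper_force: 0.0
```

Run:
```python
from m import *
go(.604,.2153,.07)
p=ctrl.snapshot("top")
f=p["color"][190:290,230:340]; cv2.imwrite("pics/grip.png",cv2.resize(f[:,:,::-1],None,fx=5,fy=5))
```

```text
shares [-0.3037 -0.0978 -0.    ] state [ 0.5259 -0.0277  0.117 ] [-180.     -0.    -89.96] [ 18.3  17.3 -30.5   0.  -42.2 -18.3] F [-0.5 -1.   0.1] open 0.0267 0.0 t 5.52
```

send_rows([
  [[0, 0, 0], 0],
  [[0, 0, 0], 0],
  [[0, 0, 0], 0],
  [[0, 0, 0], 0],
  [[0, 0, 0], 0],
])

```text
clock: 5.98
tool_pos: [0.5261, -0.0277, 0.117]
orientation: [-180.0, 0.0, -90.0]
force: [1.5, -0.1, -1.7]
opening: 0.0213
gripper_force: 30.0
```

send_rows([
  [[-0.005, -0.0016, 0], 0],
  [[-0.015, -0.0048, 0], 0],
  [[-0.03, -0.0097, 0], 0],
  [[-0.05, -0.016, 0], 0],
  [[-0.07, -0.0225, 0], 0],
])

```text
clock: 6.4
tool_pos: [0.5431, 0.0281, 0.117]
orientation: [179.9, -0.1, -90.0]
force: [-1.7, -4.7, 2.7]
opening: 0.0215
gripper_force: 30.0
```

send_rows([
  [[-0.02, -0.0064, 0], 0],
  [[-0.04, -0.0129, 0], 0],
  [[-0.06, -0.0193, 0], 0],
  [[-0.08, -0.0258, 0], 0],
  [[-0.1, -0.0322, 0], 0],
])

```text
clock: 6.82
tool_pos: [0.5699, 0.1098, 0.117]
orientation: [180.0, -0.0, -89.9]
force: [-1.6, -5.8, 3.9]
opening: 0.0214
gripper_force: 30.0
```

send_rows([
  [[-0.02, -0.0064, 0], 0],
  [[-0.04, -0.0129, 0], 0],
  [[-0.06, -0.0193, 0], 0],
  [[-0.08, -0.0258, 0], 0],
  [[-0.1, -0.0322, 0], 0],
])

```text
clock: 7.23
tool_pos: [0.5955, 0.1898, 0.117]
orientation: [180.0, -0.0, -89.9]
force: [-1.9, -5.0, 4.5]
opening: 0.0214
gripper_force: 30.0
```

send_rows([
  [[-0.015, -0.0048, 0], 0],
  [[-0.025, -0.008, 0], 0],
  [[-0.031, -0.01, 0], 0],
  [[-0.0337, -0.0109, 0], 0],
  [[-0.0337, -0.0109, 0], 0],
])

```text
clock: 7.65
tool_pos: [0.6042, 0.2165, 0.117]
orientation: [-180.0, 0.0, -89.9]
force: [-1.2, -2.3, 5.9]
opening: 0.0213
gripper_force: 30.0
```

Run:
```python
from m import *
go(.604,.2153,.07)
p=ctrl.snapshot("top"); q=ctrl.snapshot("side")
a=cv2.resize(p["color"][150:260,120:250],None,fx=3,fy=3); b=cv2.resize(q["color"][120:230,170:300],None,fx=3,fy=3)
cv2.imwrite("pics/slid.png",np.hstack([a,b])[:,:,::-1])
for c in (p,q):
    for b in blobs(c,(50,120,80),(70,255,255)): print("green",b[0],b[1],ell(c,b,0))
```

```text
shares [ 0.0015  0.0003 -0.    ] state [0.6042 0.2165 0.117 ] [-1.7999e+02  1.0000e-02 -8.9930e+01] [ 37.1  26.3 -15.4  -0.  -48.2 -37. ] F [-1.2 -2.3  5.9] open 0.0213 30.0 t 7.65
green [201.7 201.5] [183, 171, 30, 59, 277] (array([0.603 , 0.2141]), np.float64(0.0632))
green [162.9 218.7] [157, 213, 13, 11, 47] (array([0.5624, 0.2546]), np.float64(0.0112))
green [233.5 192.6] [202, 174, 63, 30, 331] (array([0.6044, 0.2157]), np.float64(0.0637))
```

View pics/slid.png

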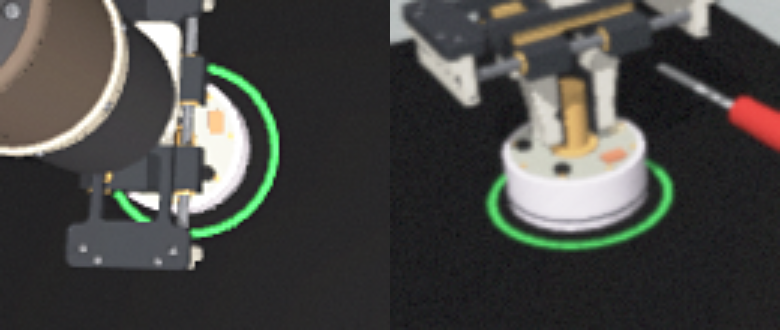

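send_rows([
  [[0, 0, 0], 0],
  [[0, 0, 0], 0],
  [[0, 0, 0], 0],
  [[0, 0, 0], 0],
  [[0, 0, 0], 0],
], gripper=1)

```text
clock: 8.17
tool_pos: [0.604, 0.2153, 0.1168]
orientation: [180.0, 0.0, -90.0]
force: [0.2, 0.5, -0.0]
opening: 0.049
gripper_force: 0.0
```

send_rows([
  [[0, 0, 0], 0],
  [[0, 0, 0], 0],
  [[0, 0, 0], 0],
  [[0, 0, 0], 0],
  [[0, 0, 0], 0],
])

```text
clock: 8.58
tool_pos: [0.604, 0.2153, 0.117]
orientation: [-180.0, 0.0, -90.0]
force: [0.2, -0.0, -0.9]
opening: 0.0825
gripper_force: 0.0
```

send_rows([
  [[0, 0, -0.01], 0],
  [[0, 0, -0.03], 0],
  [[0, 0, -0.06], 0],
  [[0, 0, -0.1], 0],
  [[0, 0, -0.14], 0],
])

```text
clock: 9.0
tool_pos: [0.6036, 0.215, 0.2303]
orientation: [179.9, -0.0, -90.0]
force: [1.5, -0.1, -0.5]
opening: 0.0877
gripper_force: 0.0
```

send_rows([
  [[0.04, 0, -0.03], 0],
  [[0.08, 0, -0.06], 0],
  [[0.12, 0, -0.08], 0],
  [[0.16, 0, -0.1], 0],
  [[0.2, 0, -0.11], 0],
])

```text
clock: 9.42
tool_pos: [0.6043, 0.054, 0.3204]
orientation: [-179.8, 0.1, -89.9]
force: [0.5, -0.9, 0.6]
opening: 0.088
gripper_force: 0.0
```

Run:
```python
from m import *
go(.527,-.2065,.26)
for n in("top","side"):
    p=ctrl.snapshot(n)
    for b in blobs(p,(50,120,80),(70,255,255)): print("green",b[0],b[1],ell(p,b,0))
    hsv=cv2.cvtColor(p["color"],cv2.COLOR_RGB2HSV); m=cv2.inRange(hsv,(0,0,110),(180,80,255))
    n_,l,s,c=cv2.connectedComponentsWithStats(m)
    g=proj(p,[[.604,.2153,.088],[.604,.2153,.04]]); print("expect",g)
    for i in range(1,n_):
        if s[i][4]>200 and np.hypot(*(c[i]-g[1]))<40: print("can",c[i],s[i],at_z(p,*c[i],.035))
    for lo in((10,120,120),(24,100,150)):
        for b in blobs(p,lo,(35,255,255),8):
            if np.hypot(*(b[0]-g[0]))<30: print("post",b[0],b[1],at_z(p,b[0][0],b[0][1],.088))
    if n=="top": a=cv2.resize(p["color"][150:260,120:250],None,fx=3,fy=3)
    else: cv2.imwrite("pics/placed.png",np.hstack([a,cv2.resize(p["color"][120:230,170:300],None,fx=3,fy=3)])[:,:,::-1])
```

```text
shares [0.3255 0.0971 0.0161] state [0.6043 0.054  0.3204] [-1.7978e+02  5.0000e-02 -8.9920e+01] [ 23.6  13.1  -6.    0.  -70.6 -23.5] F [ 0.5 -0.9  0.6] open 0.088 0.0 t 9.42
green [189.2 213.7] [154, 182, 59, 48, 339] (array([0.6029, 0.2149]), np.float64(0.0636))
expect [[173.64828714 193.78325652]
 [178.82492571 196.79122345]]
post [177.4 197.1] [170, 190, 13, 13, 71] [0.59726555 0.20715616 0.088     ]
post [172. 194.] [168, 190, 10, 9, 69] [0.60345711 0.21870743 0.088     ]
post [179.4 198. ] [171, 190, 14, 14, 48] [0.59549319 0.20290733 0.088     ]
green [233.6 192.7] [202, 174, 63, 30, 332] (array([0.6044, 0.2158]), np.float64(0.0637))
expect [[229.3887069  148.68974508]
 [231.38246907 168.87308537]]
can [231.41516245 178.20577617] [ 207  158   49   39 1385] [0.59014345 0.18926077 0.035     ]
post [229.8 158.4] [224, 146, 13, 25, 223] [0.58606608 0.17849658 0.088     ]
```

View pics/placed.png

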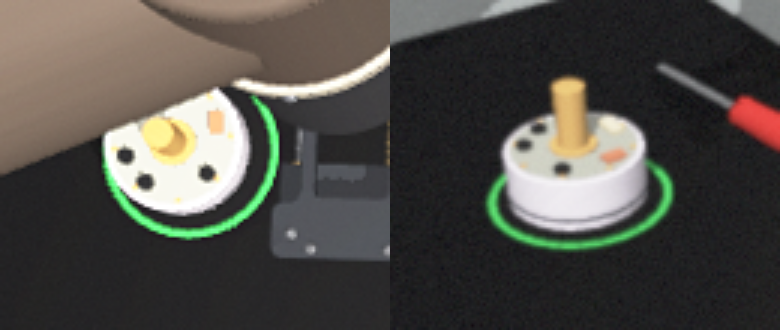

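send_rows([
  [[0.035, 0.01, 0.003], 0],
  [[0.07, 0.02, 0.006], 0],
  [[0.105, 0.03, 0.01], 0],
  [[0.14, 0.04, 0.013], 0],
  [[0.175, 0.05, 0.016], 0],
], gripper=0.6)

```text
clock: 9.93
tool_pos: [0.5636, -0.0855, 0.3044]
orientation: [-180.0, 0.0, -89.9]
force: [-0.6, -0.4, -0.4]
opening: 0.0595
gripper_force: 0.0
```

send_rows([
  [[0.035, 0.011, 0], 0],
  [[0.07, 0.022, 0], 0],
  [[0.105, 0.033, 0], 0],
  [[0.14, 0.044, 0], 0],
  [[0.1505, 0.047, 0], 0],
])

```text
clock: 10.35
tool_pos: [0.5254, -0.2075, 0.3046]
orientation: [180.0, -0.0, -90.1]
force: [0.1, -0.2, 0.4]
opening: 0.0526
gripper_force: 0.0
```

send_rows([
  [[0, 0, 0], 0],
  [[0, 0, 0], 0],
  [[0, 0, 0], 0],
  [[0, 0, 0], 0],
  [[0, 0, 0], 0],
])

```text
clock: 10.77
tool_pos: [0.527, -0.2042, 0.3042]
orientation: [-180.0, 0.0, -89.9]
force: [1.4, -0.3, 0.1]
opening: 0.0531
gripper_force: 0.0
```

Run:
```python
from m import *
go(.527,-.2065,.13)
p=ctrl.snapshot("side"); save(p,"above")
```

```text
shares [2.90e-03 1.00e-04 1.59e-01] state [ 0.527  -0.2042  0.3042] [-180.      0.    -89.88] [ -1.3   9.8 -12.4  -0.  -67.8   1.5] F [ 1.4 -0.3  0.1] open 0.0531 0.0 t 10.77
```

View pics/above.png

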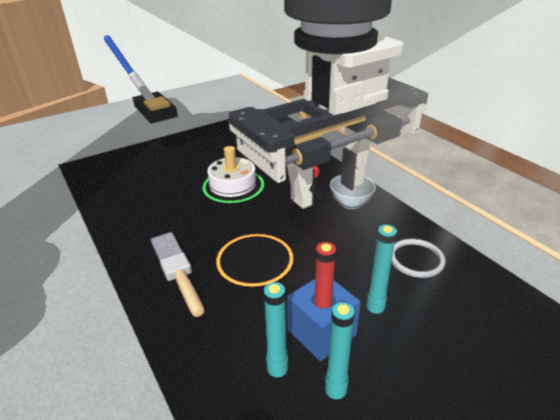

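send_rows([
  [[0.003, 0, 0.02], 0],
  [[0.003, 0, 0.045], 0],
  [[0.003, 0, 0.07], 0],
  [[0.003, 0, 0.095], 0],
  [[0.003, 0, 0.115], 0],
])

```text
clock: 11.23
tool_pos: [0.5265, -0.2069, 0.2107]
orientation: [180.0, 0.0, -89.9]
force: [0.7, -0.0, -0.2]
opening: 0.0528
gripper_force: 0.0
```

send_rows([
  [[0, 0, 0.015], 0],
  [[0, 0, 0.03], 0],
  [[0, 0, 0.04], 0],
  [[0, 0, 0.044], 0],
  [[0, 0, 0.044], 0],
])

```text
clock: 11.65
tool_pos: [0.5265, -0.2073, 0.1763]
orientation: [179.9, 0.0, -89.9]
force: [-0.5, -0.1, -0.6]
opening: 0.0527
gripper_force: 0.0
```

send_rows([
  [[0, 0, 0], 0],
  [[0, 0, 0], 0],
  [[0, 0, 0], 0],
  [[0, 0, 0], 0],
  [[0, 0, 0], 0],
], gripper=0)

```text
clock: 12.07
tool_pos: [0.5268, -0.2076, 0.1774]
orientation: [-180.0, -0.0, -90.0]
force: [-0.0, 0.5, 0.2]
opening: 0.0248
gripper_force: 0.0
```

send_rows([
  [[0, 0, 0], 0],
  [[0, 0, 0], 0],
  [[0, 0, 0], 0],
  [[0, 0, 0], 0],
  [[0, 0, 0], 0],
])

```text
clock: 12.48
tool_pos: [0.5269, -0.2076, 0.1773]
orientation: [-180.0, -0.0, -90.0]
force: [-0.8, -0.2, 4.2]
opening: 0.0235
gripper_force: 30.0
```

Run:
```python
from m import *
go(.527,-.2065,.13)
p=ctrl.snapshot("side")
# holder yaw: match projected silhouette of box to blue mask
m0=sum(b[2].astype(np.uint8) for b in blobs(p,(105,120,40),(125,255,255),100) if b[0][1]>200)
m0=cv2.morphologyEx(m0,cv2.MORPH_CLOSE,np.ones((5,5)))
ys,xs=np.nonzero(m0); print(xs.min(),xs.max(),ys.min(),ys.max(),m0.sum())
best=[]
for x in np.arange(.518,.537,.002):
  for y in np.arange(-.215,-.195,.002):
    for a in range(-45,45,3):
        c=R.from_euler("z",a,degrees=True).apply([[i*.035,j*.035,k] for i in(-1,1) for j in(-1,1) for k in(0,.07)])+[x,y,0]
        h=cv2.convexHull(proj(p,c).astype(np.float32)).round().astype(np.int32)
        k=cv2.fillConvexPoly(np.zeros((420,560),np.uint8),h,1)
        best.append(((k&m0).sum()/(k|m0).sum(),x,y,a))
print(*[np.round(b,3) for b in sorted(best)[::-1][:8]],sep="\n")
```

```text
shares [-0.0014 -0.0001  0.0004] state [ 0.5269 -0.2076  0.1773] [-1.7996e+02 -1.0000e-02 -8.9950e+01] [ -1.7  16.2 -21.9   0.  -51.8   1.7] F [-0.8 -0.2  4.2] open 0.0235 30.0 t 12.48
287 360 281 360 2773
[ 0.611  0.528 -0.205  6.   ]
[ 0.611  0.528 -0.205  9.   ]
[ 0.609  0.528 -0.207  9.   ]
[ 0.606  0.528 -0.207  6.   ]
[ 0.605  0.528 -0.207  3.   ]
[ 0.603  0.526 -0.207  6.   ]
[ 0.602  0.528 -0.205  3.   ]
[ 0.601  0.526 -0.207  3.   ]
```

send_rows([
  [[0, 0, -0.01], 0],
  [[0, 0, -0.025], 0],
  [[0, 0, -0.04], 0],
  [[0, 0, -0.06], 0],
  [[0, 0, -0.08], 0],
])

```text
clock: 12.95
tool_pos: [0.526, -0.2074, 0.2412]
orientation: [179.9, 0.0, -90.0]
force: [0.3, -0.1, -1.9]
opening: 0.0227
gripper_force: 30.0
```

send_rows([
  [[0, 0, -0.015], 0],
  [[0, 0, -0.03], 0],
  [[0, 0, -0.04], 0],
  [[0, 0, -0.045], 0],
  [[0, 0, -0.045], 0],
])

```text
clock: 13.37
tool_pos: [0.5268, -0.2075, 0.2776]
orientation: [-179.9, 0.0, -90.0]
force: [-0.0, 1.0, -1.1]
opening: 0.0227
gripper_force: 30.0
```

Run:
```python
from m import *
go(.527,-.2065,.13)
q=ctrl.snapshot("side"); save(q,"drawn")
def fit(p,img):
    h=cv2.cvtColor(img,cv2.COLOR_RGB2HSV)
    m0=cv2.inRange(h,(104,110,40),(126,255,255))>0
    dc=cv2.dilate(((cv2.inRange(h,(80,80,30),(100,255,255))>0)|(cv2.inRange(h,(0,110,60),(35,255,255))>0)).astype(np.uint8),np.ones((5,5)))>0
    g=proj(p,[.527,-.2065,.04])[0]; yy,xx=np.mgrid[:420,:560]; near=np.hypot(xx-g[0],yy-g[1])<70
    m0&=near&~dc; best=[]
    for x in np.arange(.519,.536,.002):
      for y in np.arange(-.215,-.197,.002):
        for a in range(-45,45,3):
            c=R.from_euler("z",a,degrees=True).apply([[i*.035,j*.035,k] for i in(-1,1) for j in(-1,1) for k in(0,.07)])+[x,y,0]
            k=cv2.fillConvexPoly(np.zeros((420,560),np.uint8),cv2.convexHull(proj(p,c).astype(np.float32)).round().astype(np.int32),1)>0
            k&=~dc; best.append(((k&m0).sum()/(k|m0).sum(),x,y,a))
    print(*[np.round(b,3) for b in sorted(best)[::-1][:5]],sep="\n")
t=ctrl.snapshot("top")
fit(t,cv2.imread("pics/top0.png")[:,:,::-1].copy()); fit(q,cv2.imread("pics/side0.png")[:,:,::-1].copy())
```

```text
shares [-1.300e-03 -1.000e-04  1.258e-01] state [ 0.5268 -0.2075  0.2776] [-179.95    0.    -89.96] [ -1.7  10.9 -14.6  -0.  -64.5   1.7] F [-0.   1.  -1.1] open 0.0227 30.0 t 13.37
[ 0.96   0.527 -0.207  6.   ]
[ 0.939  0.527 -0.209  6.   ]
[ 0.931  0.527 -0.207  3.   ]
[ 0.928  0.527 -0.207  9.   ]
[ 0.92   0.525 -0.207  3.   ]
[ 0.972  0.527 -0.207  6.   ]
[ 0.967  0.527 -0.207  9.   ]
[ 0.962  0.529 -0.205  6.   ]
[ 0.96   0.527 -0.205  6.   ]
[ 0.958  0.527 -0.207  3.   ]
```

View pics/drawn.png

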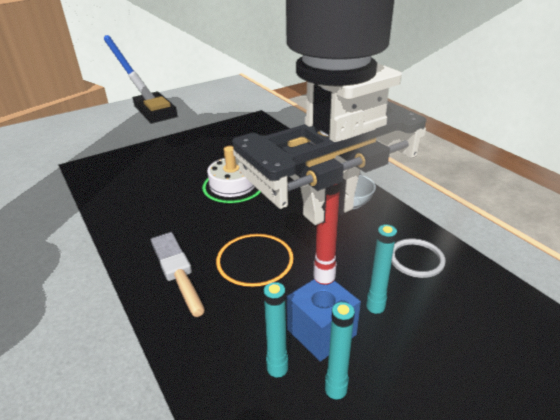

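send_rows([
  [[-0.015, 0, 0], -0.03],
  [[-0.03, 0, 0], -0.067],
  [[-0.05, 0.004, 0], -0.067],
  [[-0.065, 0.007, 0], -0.067],
  [[-0.0755, 0.0078, 0], -0.067],
])

```text
clock: 13.88
tool_pos: [0.5198, -0.1458, 0.2764]
orientation: [179.9, 0.0, -83.9]
force: [-0.4, 0.7, -1.4]
opening: 0.023
gripper_force: 30.0
```

send_rows([
  [[0, 0, 0], 0],
  [[0, 0, 0.03], 0],
  [[0, 0, 0.06], 0],
  [[0, 0, 0.09], 0],
  [[0, 0, 0.105], 0],
])

```text
clock: 14.3
tool_pos: [0.5191, -0.1471, 0.1901]
orientation: [179.8, 0.0, -83.9]
force: [-1.2, -0.5, -2.0]
opening: 0.0231
gripper_force: 30.0
```

send_rows([
  [[0, 0, 0.005], 0],
  [[0, 0, 0.008], 0],
  [[0, 0, 0.008], 0],
  [[0, 0, 0.008], 0],
  [[0, 0, 0.008], 0],
])

```text
clock: 14.72
tool_pos: [0.521, -0.1472, 0.1877]
orientation: [-179.9, -0.0, -83.9]
force: [-1.1, -0.1, -0.3]
opening: 0.023
gripper_force: 30.0
```

Run:
```python
from m import *
go(*(np.array([.527,-.207])-.018*np.array([-.105,.995])),.14)
```

```text
shares [0.0976 0.0005 0.0008] state [ 0.521  -0.1472  0.1877] [-1.7989e+02 -2.0000e-02 -8.3920e+01] [  5.   13.4 -24.4   0.  -52.1   1.1] F [-1.1 -0.1 -0.3] open 0.023 30.0 t 14.72
```

Now the tilt, pushing the lamp against the holder's top edge; a part first.

send_rows([
  [[0.008, 0, 0], 0],
  [[0.016, 0, 0], 0],
  [[0.024, 0, 0], 0],
  [[0.032, 0, 0], 0],
  [[0.04, 0, 0], 0],
])

```text
clock: 15.13
tool_pos: [0.5242, -0.1791, 0.187]
orientation: [-179.9, 0.1, -84.0]
force: [-1.1, 6.8, 1.2]
opening: 0.0227
gripper_force: 30.0
```

send_rows([
  [[0.004, 0, 0], 0],
  [[0.008, 0, 0], 0],
  [[0.012, 0, 0], 0],
  [[0.016, 0, 0], 0],
  [[0.02, 0, 0], 0],
])

```text
clock: 15.55
tool_pos: [0.5254, -0.1949, 0.1862]
orientation: [180.0, 0.1, -84.0]
force: [0.2, 5.2, -1.7]
opening: 0.0228
gripper_force: 30.0
```

Run:
```python
from m import *
go(*(np.array([.527,-.207])-.018*np.array([-.105,.995])),.14)
p=ctrl.snapshot("side"); cv2.imwrite("pics/tilt.png",cv2.resize(p["color"][140:380,200:440],None,fx=2,fy=2)[:,:,::-1])
```

```text
shares [ 0.0377 -0.0004 -0.001 ] state [ 0.5254 -0.1949  0.1862] [ 1.800e+02  7.000e-02 -8.397e+01] [ -0.4  15.2 -22.   -0.1 -52.8   6.5] F [ 0.2  5.2 -1.7] open 0.0228 30.0 t 15.55
```

View pics/tilt.png

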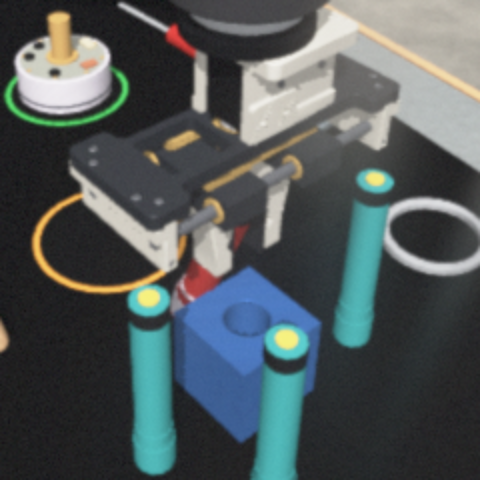

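send_rows([
  [[0.004, 0, 0], 0],
  [[0.008, 0, 0], 0],
  [[0.012, 0, 0], 0],
  [[0.016, 0, 0], 0],
  [[0.02, 0, 0], 0],
])

```text
clock: 16.02
tool_pos: [0.527, -0.2111, 0.1865]
orientation: [180.0, 0.0, -83.9]
force: [0.5, 3.1, -0.4]
opening: 0.0224
gripper_force: 30.0
```

send_rows([
  [[0.004, 0, 0], 0],
  [[0.008, 0, 0], 0],
  [[0.012, 0, 0], 0],
  [[0.016, 0, 0], 0],
  [[0.0175, 0, 0], 0],
])

```text
clock: 16.43
tool_pos: [0.5288, -0.2253, 0.1867]
orientation: [-180.0, -0.0, -83.9]
force: [-0.4, 3.0, -0.9]
opening: 0.0227
gripper_force: 30.0
```

send_rows([
  [[-0.002, 0, -0.01], 0],
  [[-0.004, 0, -0.025], 0],
  [[-0.006, 0, -0.05], 0],
  [[-0.008, 0, -0.08], 0],
  [[-0.01, 0, -0.11], 0],
])

```text
clock: 16.85
tool_pos: [0.5276, -0.2171, 0.2761]
orientation: [180.0, -0.1, -83.9]
force: [1.6, -0.1, -1.9]
opening: 0.0226
gripper_force: 30.0
```

```bash
cat > lamp.py <<'E'
from m import *
from scipy.optimize import least_squares
def red(p,g,rad):
    h=cv2.cvtColor(p["color"],cv2.COLOR_RGB2HSV)
    m=(cv2.inRange(h,(0,130,60),(8,255,255))|cv2.inRange(h,(172,130,60),(180,255,255)))
    yy,xx=np.mgrid[:420,:560]; m[np.hypot(xx-g[0],yy-g[1])>rad]=0
    n,l,s,c=cv2.connectedComponentsWithStats(m)
    return [(c[i].round(1),s[i].tolist(),l==i) for i in range(1,n) if s[i][4]>20]
E
python3 - <<'E'
from lamp import *
go(.5,0,.223)
s=ctrl.get_obs(); G=np.array(s["tool_pos"])-[0,0,.047]
for n in("side","top"):
    p=ctrl.snapshot(n); g=proj(p,G)[0]; print(n,g)
    for b in red(p,g,100): print(b[0],b[1])
    r=[max(0,int(g[1])-80),max(0,int(g[0])-100)]; print(r)
    c=cv2.resize(p["color"][r[0]:r[0]+160,r[1]:r[1]+200],(400,320))
    if n=="side": a=c
cv2.imwrite("pics/lift.png",np.hstack([a,c])[:,:,::-1])
E
```

```text
shares [-0.2735  0.0056  0.0074] state [ 0.5276 -0.2171  0.2761] [ 1.7998e+02 -6.0000e-02 -8.3930e+01] [ -2.7  11.4 -14.2   0.1 -64.4   8.7] F [ 1.6 -0.1 -1.9] open 0.0226 30.0 t 16.85
side [333.86393595 205.75577789]
[341.2 193.8] [336, 190, 11, 7, 37]
[302.2 222.2] [292, 204, 21, 30, 322]
[291.1 233.5] [287, 226, 12, 13, 35]
[125, 233]
top [398.67942588 232.36856158]
[152, 298]
```

View pics/lift.png

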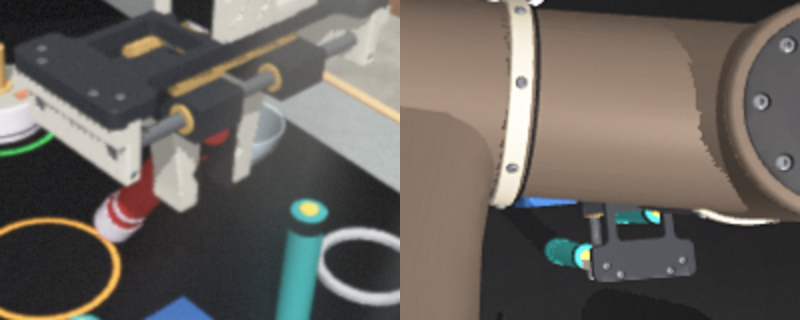

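Run:
```python
from lamp import *
go(.6203,.0617,.2196)
p=ctrl.snapshot("side"); s=ctrl.get_obs(); G=np.array(s["tool_pos"])-[0,0,.047]
o=R.from_euler("xyz",s["orientation"],degrees=True).as_matrix()
b=max(red(p,proj(p,G)[0],100),key=lambda b:b[1][4])[2]
for u in range(292,312,2):
    v=np.nonzero(b[:,u])[0]; 
    if len(v): print(u,v.min(),v.max(),end=" | ")
for th in range(35,60,5):
    d=-o[:,0]*np.sin(np.radians(th))+o[:,2]*np.cos(np.radians(th))
    n=np.cross(d,o[:,1]); c,_=ray(p,0,0)
    # silhouette lines of the rod at t from grip
    w=np.cross(d,G-c); w/=np.linalg.norm(w)
    print("\n",th,"lens",proj(p,G+.12*d)[0].round(1),"edges t=.06,.09:",proj(p,[G+.06*d+.012*w,G+.06*d-.012*w,G+.09*d+.012*w,G+.09*d-.012*w]).round(1).tolist(),end="")
w=ctrl.snapshot("wrist"); print({k:np.round(w[k],3).tolist() for k in("rvec","tvec","cx","cy","vertical_fov")}); Rw=cv2.Rodrigues(np.array(w["rvec"],float))[0]; print("cam pos",(-Rw.T@np.ravel(w["tvec"])).round(3), "axis",Rw[2].round(2)); save(w,"wristL")
```

```text
shares [-0.3351 -0.1496  0.0166] state [ 0.5298 -0.2176  0.28  ] [-179.56   -0.21  -83.88] [ -2.7  11.2 -13.9   0.2 -64.4   8.7] F [-0.2 -0.6 -1.4] open 0.0228 30.0 t 16.95
294 220 222 | 296 215 227 | 298 215 229 | 300 215 230 | 302 214 230 | 304 213 230 | 306 210 229 | 308 203 228 | 310 201 227 | 
 35 lens [295.7 241.4] edges t=.06,.09: [[320.2, 231.7], [306.7, 217.6], [310.6, 240.2], [297.8, 226.6]]
 40 lens [291.7 234.8] edges t=.06,.09: [[316.9, 229.0], [305.6, 213.1], [306.4, 235.8], [295.7, 220.6]]
 45 lens [288. 228.] edges t=.06,.09: [[313.6, 226.0], [304.8, 208.6], [302.3, 231.2], [293.9, 214.6]]
 50 lens [284.6 221. ] edges t=.06,.09: [[310.4, 222.7], [304.3, 204.3], [298.4, 226.2], [292.5, 208.7]]
 55 lens [281.5 214. ] edges t=.06,.09: [[307.4, 219.2], [303.9, 200.1], [294.7, 221.0], [291.4, 202.8]]{'rvec': [-0.166, 3.089, 0.479], 'tvec': [0.504, 0.226, 0.458], 'cx': 278.991, 'cy': 215.901, 'vertical_fov': 65.706}
cam pos [ 0.537 -0.299  0.37 ] axis [-0.03  0.3  -0.95]
```

send_rows([
  [[-0.02, -0.008, 0], 0],
  [[-0.04, -0.016, 0], 0],
  [[-0.06, -0.024, 0], 0],
  [[-0.06, -0.024, 0], 0],
  [[-0.06, -0.024, 0], 0],
])

```text
clock: 17.47
tool_pos: [0.5416, -0.1665, 0.2736]
orientation: [179.9, 0.0, -83.9]
force: [-0.3, -0.4, -0.8]
opening: 0.0228
gripper_force: 30.0
```

send_rows([
  [[0, 0, 0], 0],
  [[0, 0, 0], 0],
  [[0, 0, 0], 0],
  [[0, 0, 0], 0],
  [[0, 0, 0], 0],
])

```text
clock: 17.88
tool_pos: [0.5417, -0.1674, 0.2745]
orientation: [180.0, -0.0, -84.0]
force: [0.2, -0.6, -0.9]
opening: 0.0227
gripper_force: 30.0
```

Run:
```python
from lamp import *
go(.6203,.0617,.2196)
s=ctrl.get_obs(); p=ctrl.snapshot("side"); w=ctrl.snapshot("wrist")
G=np.array(s["tool_pos"])-[0,0,.047]; o=R.from_euler("xyz",s["orientation"],degrees=True).as_matrix()
def pw(X):
    f=210/np.tan(np.radians(w["vertical_fov"])/2)
    c=cv2.Rodrigues(np.array(w["rvec"],float))[0]@np.array(X)+np.ravel(w["tvec"])
    a=np.arctan2(np.hypot(c[0],c[1]),c[2]); k=f*a/np.hypot(c[0],c[1]); return np.array([w["cx"]+k*c[0],w["cy"]+k*c[1]])
I=p["color"].copy(); g=proj(p,G)[0]; r=[int(g[1])-50,int(g[0])-90]
a=cv2.resize(I[r[0]:r[0]+100,r[1]:r[1]+100],(420,420),interpolation=cv2.INTER_CUBIC)
W=w["color"].copy()[:,:370] if False else w["color"].copy()
for th,col in((35,(255,255,0)),(45,(0,255,0)),(55,(0,255,255))):
    d=-o[:,0]*np.sin(np.radians(th))+o[:,2]*np.cos(np.radians(th))
    L=proj(p,[G+.12*d])[0]; cv2.circle(a,tuple(int(x) for x in ((L-[r[1],r[0]])*4.2)),2,col,-1)
    Lw=pw(G+.12*d); cv2.circle(W,tuple(int(x) for x in Lw),2,col,-1); print(th,L.round(1),Lw.round(1), ((L-[r[1],r[0]])*4.2).round())
q=pw(G); x0=int(np.clip(q[0]-170,0,560-370)); print("grip wrist",q,x0)
cv2.imwrite("pics/cmp.png",np.hstack([a,W[:,x0:x0+370]])[:,:,::-1])
```

```text
shares [-0.2745 -0.1278  0.0099] state [ 0.5417 -0.1674  0.2745] [179.99  -0.   -83.97] [  2.6  11.1 -14.7   0.  -64.2   3.4] F [ 0.2 -0.6 -0.9] open 0.0227 30.0 t 17.88
35 [283.4 221.4] [278.6 299.3] [237. 371.]
45 [276.3 208.9] [278.6 323.4] [207. 319.]
55 [270.3 195.7] [278.6 347.4] [182. 263.]
grip wrist [278.27595417 288.47218314] 108
```

View pics/cmp.png

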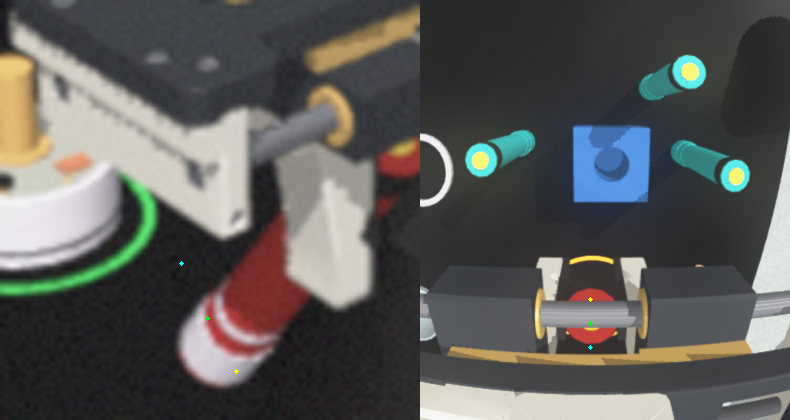

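```bash
cat > fit.py <<'E'
from lamp import *
from scipy.optimize import minimize
S=4
def pwr(w,X):
    f=210/np.tan(np.radians(w["vertical_fov"])/2)
    c=np.array(X).reshape(-1,3)@cv2.Rodrigues(np.array(w["rvec"],float))[0].T+np.ravel(w["tvec"])
    h=np.hypot(c[:,0],c[:,1]); k=f*np.arctan2(h,c[:,2])/h
    return np.c_[w["cx"]+k*c[:,0],w["cy"]+k*c[:,1]]
def geom(G,o,q):
    th=np.radians(q[0]); d=-o[:,0]*np.sin(th)+o[:,2]*np.cos(th); n=np.cross(o[:,1],d)
    return G+q[1]*d+q[2]*n, -d, n      # lens centre, axis to the tail
def circ(c,a,n,r):
    m=np.cross(a,n); t=np.linspace(0,2*np.pi,24,endpoint=False)[:,None]
    return c+r*(np.cos(t)*n+np.sin(t)*m)
def fill(p,pts,roi):
    k=np.zeros(((roi[3]-roi[1])*S,(roi[2]-roi[0])*S),np.uint8)
    for P in pts:
        h=(proj(p,P)+.5-[roi[0],roi[1]])*S
        cv2.fillConvexPoly(k,cv2.convexHull(h.astype(np.float32)).round().astype(np.int32),1)
    return k>0
def sil(p,L,a,n,roi):
    return fill(p,[np.r_[circ(L,a,n,.0135),circ(L+.026*a,a,n,.0135)],np.r_[circ(L+.026*a,a,n,.012),circ(L+.15*a,a,n,.012)]],roi)
def fit(p,w,G,o,roi,thr=60,dc=None):
    I=cv2.resize(p["color"][roi[1]:roi[3],roi[0]:roi[2]].max(2),None,fx=S,fy=S,interpolation=cv2.INTER_LINEAR)
    M=I>thr
    h=cv2.cvtColor(w["color"],cv2.COLOR_RGB2HSV); g=pwr(w,G)[0]
    m=cv2.inRange(h,(0,130,60),(8,255,255))|cv2.inRange(h,(172,130,60),(180,255,255)); m[:, :int(g[0])-50]=0; m[:,int(g[0])+50:]=0
    ys,xs=np.nonzero(m); print("tail ext",xs.min(),xs.max(),ys.min(),ys.max(),len(xs),"roi px",M.sum()/S/S)
    ext=np.array([xs.min(),xs.max()+1,ys.min(),ys.max()+1])
    def tail(q):
        L,a,n=geom(G,o,q); e=pwr(w,circ(L+.15*a,a,n,.012)); return np.array([e[:,0].min(),e[:,0].max(),e[:,1].min(),e[:,1].max()])
    def cost(q,wt=.003):
        k=sil(p,*geom(G,o,q),roi); return 1-(k&M).sum()/(k|M).sum()+wt*np.abs(tail(q)-ext)[2:].sum()
    for wt in(0,.003):
        best=min((minimize(cost,[t,x,e],args=(wt,),method="Nelder-Mead",options=dict(initial_simplex=[[t,x,e],[t+4,x,e],[t,x+.008,e],[t,x,e+.006]],maxiter=150)) for t in(34,44) for x in(.12,.13) for e in(-.004,.004)),key=lambda r:r.fun)
        print("wt",wt,"theta,t,e",best.x.round(4),"cost",round(best.fun,3),"tail pred",tail(best.x).round(1),"lens",geom(G,o,best.x)[0].round(4),"off",(geom(G,o,best.x)[0]-G).round(4))
    return best.x
E
python3 - <<'E'
from fit import *
p=ctrl.snapshot("side"); w=ctrl.snapshot("wrist"); s=ctrl.get_obs()
G=np.array(s["tool_pos"])-[0,0,.047]; o=R.from_euler("xyz",s["orientation"],degrees=True).as_matrix()
g=proj(p,G)[0]; r=np.array([int(g[0])-90,int(g[1])-50])
roi=[r[0]+40,r[1]+58,r[0]+67,r[1]+100]
fit(p,w,G,o,roi)
E
```

```text
tail ext 254 303 288 343 962 roi px 595.125
wt 0 theta,t,e [ 3.40771e+01  1.26800e-01 -1.40000e-02] cost 0.059 tail pred [249.4 306.5 290.2 346.3] lens [ 0.5331 -0.0849  0.1304] off [-0.0087  0.0822 -0.0972]
wt 0.003 theta,t,e [ 3.45502e+01  1.27500e-01 -1.33000e-02] cost 0.06 tail pred [249.6 306.4 288.1 344. ] lens [ 0.533  -0.0843  0.1301] off [-0.0088  0.0828 -0.0975]
```

Run:
```python
from h import *
n=np.array([-.105,.995]); c=np.array([.527,-.207])
go(*(c+.005*n),.13); go(*(c-.0356*n),.13)
```

```text
shares [0.0414 0.0236 0.122 ] state [ 0.5418 -0.1671  0.2746] [-180.     -0.    -83.94] [  2.6  11.1 -14.7   0.  -64.2   3.4] F [ 0.2  0.2 -0.8] open 0.023 30.0 t 18.08
shares [0.0921 0.0237 0.122 ] state [ 0.5418 -0.1671  0.2746] [-180.     -0.    -83.94] [  2.6  11.1 -14.7   0.  -64.2   3.4] F [ 0.2  0.2 -0.8] open 0.023 30.0 t 18.08
```

send_rows([
  [[0.01, 0.006, 0], 0],
  [[0.02, 0.012, 0], 0],
  [[0.03, 0.018, 0], 0],
  [[0.0414, 0.0236, 0], 0],
  [[0.0414, 0.0236, 0], 0],
])

```text
clock: 18.5
tool_pos: [0.5256, -0.2037, 0.2746]
orientation: [180.0, -0.0, -84.0]
force: [-0.1, -0.3, -0.9]
opening: 0.0226
gripper_force: 30.0
```

send_rows([
  [[0, 0, 0.025], 0],
  [[0, 0, 0.05], 0],
  [[0, 0, 0.075], 0],
  [[0, 0, 0.095], 0],
  [[0, 0, 0.11], 0],
])

```text
clock: 18.92
tool_pos: [0.5258, -0.2023, 0.185]
orientation: [179.9, 0.0, -84.0]
force: [-0.4, -0.6, -0.7]
opening: 0.0226
gripper_force: 30.0
```

send_rows([
  [[0, 0, 0.008], 0],
  [[0, 0, 0.012], 0],
  [[0, 0, 0.012], 0],
  [[0, 0, 0.012], 0],
  [[0, 0, 0.012], 0],
])

```text
clock: 19.33
tool_pos: [0.5271, -0.2021, 0.1779]
orientation: [-179.9, -0.0, -83.9]
force: [0.1, 0.2, -1.2]
opening: 0.0226
gripper_force: 30.0
```

send_rows([
  [[0.006, 0, 0], 0],
  [[0.012, 0, 0], 0],
  [[0.018, 0, 0], 0],
  [[0.024, 0, 0], 0],
  [[0.03, 0, 0], 0],
])

```text
clock: 19.75
tool_pos: [0.529, -0.226, 0.1769]
orientation: [-180.0, 0.0, -84.0]
force: [0.7, 2.6, -0.5]
opening: 0.0225
gripper_force: 30.0
```

send_rows([
  [[0.005, 0, 0], 0],
  [[0.01, 0, 0], 0],
  [[0.015, 0, 0], 0],
  [[0.0205, 0, 0], 0],
  [[0.0205, 0, 0], 0],
])

```text
clock: 20.17
tool_pos: [0.531, -0.2431, 0.1772]
orientation: [-180.0, -0.0, -83.9]
force: [-1.0, 0.2, 1.8]
opening: 0.0225
gripper_force: 30.0
```

send_rows([
  [[-0.002, 0, -0.01], 0],
  [[-0.004, 0, -0.025], 0],
  [[-0.006, 0, -0.05], 0],
  [[-0.008, 0, -0.08], 0],
  [[-0.01, 0, -0.12], 0],
])

```text
clock: 20.58
tool_pos: [0.529, -0.234, 0.2729]
orientation: [179.8, 0.0, -83.9]
force: [1.1, 0.5, -1.7]
opening: 0.0224
gripper_force: 30.0
```

send_rows([
  [[-0.025, -0.006, 0], 0],
  [[-0.05, -0.012, 0], 0],
  [[-0.07, -0.02, 0], 0],
  [[-0.082, -0.0237, 0], 0],
  [[-0.082, -0.0237, 0], 0],
])

```text
clock: 21.0
tool_pos: [0.5423, -0.1656, 0.2736]
orientation: [-179.9, -0.0, -83.8]
force: [-0.2, 0.4, -2.0]
opening: 0.0226
gripper_force: 30.0
```

send_rows([
  [[0, 0, 0], 0],
  [[0, 0, 0], 0],
  [[0, 0, 0], 0],
  [[0, 0, 0], 0],
  [[0, 0, 0], 0],
])

```text
clock: 21.42
tool_pos: [0.5417, -0.1675, 0.2728]
orientation: [180.0, -0.0, -84.0]
force: [-0.6, 0.0, -1.8]
opening: 0.023
gripper_force: 30.0
```

Run:
```python
from fit import *
p=ctrl.snapshot("side"); w=ctrl.snapshot("wrist"); s=ctrl.get_obs()
G=np.array(s["tool_pos"])-[0,0,.047]; o=R.from_euler("xyz",s["orientation"],degrees=True).as_matrix()
g=proj(p,G)[0]; r=np.array([int(g[0])-90,int(g[1])-50])
roi=[r[0]+40,r[1]+58,r[0]+67,r[1]+100]; print(np.round(s["tool_pos"],4))
fit(p,w,G,o,roi); fit(p,w,G,o,[r[0]+35,r[1]+54,r[0]+66,r[1]+100])
I=cv2.resize(p["color"][r[1]:r[1]+100,r[0]:r[0]+100],(420,420),interpolation=cv2.INTER_CUBIC)
cv2.imwrite("pics/tilt2.png",np.hstack([I,w["color"][:,108:478]])[:,:,::-1])
```

```text
[ 0.5418 -0.1673  0.2729]
tail ext 255 302 286 352 1164 roi px 402.6875
wt 0 theta,t,e [ 4.43316e+01  1.28300e-01 -1.53000e-02] cost 0.019 tail pred [249.2 306.6 284.2 340. ] lens [ 0.5312 -0.0673  0.1448] off [-0.0106  0.1    -0.0811]
wt 0.003 theta,t,e [ 4.38351e+01  1.27300e-01 -1.61000e-02] cost 0.052 tail pred [248.9 306.8 286.  342.3] lens [ 0.5313 -0.0681  0.1452] off [-0.0105  0.0992 -0.0806]
tail ext 255 302 286 352 1164 roi px 570.875
wt 0 theta,t,e [ 4.66093e+01  1.31700e-01 -1.18000e-02] cost 0.071 tail pred [250.  305.8 277.  330.6] lens [ 0.5309 -0.0641  0.144 ] off [-0.0109  0.1032 -0.0819]
wt 0.003 theta,t,e [ 4.42186e+01  1.29400e-01 -1.59000e-02] cost 0.104 tail pred [249.4 306.4 286.5 341.9] lens [ 0.5311 -0.0662  0.1442] off [-0.0107  0.1011 -0.0817]
```

Run:
```python
from h import *
go(.6221,.0462,.2165)
```

```text
shares [-0.2548 -0.1279  0.0117] state [ 0.5418 -0.1673  0.2729] [179.99  -0.   -83.96] [  2.6  11.2 -14.8   0.  -64.    3.4] F [-0.8 -1.  -1.4] open 0.0226 30.0 t 21.52
```

send_rows([
  [[-0.01, -0.005, 0], 0],
  [[-0.03, -0.015, 0], 0],
  [[-0.055, -0.028, 0], 0],
  [[-0.08, -0.04, 0], 0],
  [[-0.105, -0.053, 0], 0],
])

```text
clock: 21.93
tool_pos: [0.5754, -0.0778, 0.2731]
orientation: [-180.0, 0.0, -84.0]
force: [0.8, -0.7, -1.5]
opening: 0.0229
gripper_force: 30.0
```

send_rows([
  [[-0.025, -0.0125, 0.002], 0],
  [[-0.05, -0.025, 0.004], 0],
  [[-0.075, -0.0375, 0.006], 0],
  [[-0.095, -0.0475, 0.008], 0],
  [[-0.115, -0.0575, 0.01], 0],
])

```text
clock: 22.35
tool_pos: [0.6115, 0.0189, 0.2648]
orientation: [180.0, -0.0, -83.9]
force: [1.3, -0.3, -1.8]
opening: 0.0227
gripper_force: 30.0
```

send_rows([
  [[-0.015, -0.008, 0.001], 0],
  [[-0.025, -0.013, 0.0017], 0],
  [[-0.032, -0.016, 0.0017], 0],
  [[-0.0348, -0.0174, 0.0017], 0],
  [[-0.0348, -0.0174, 0.0017], 0],
])

```text
clock: 22.77
tool_pos: [0.6221, 0.0467, 0.2636]
orientation: [180.0, -0.0, -83.9]
force: [-0.5, -0.0, -1.4]
opening: 0.0227
gripper_force: 30.0
```

send_rows([
  [[0, 0, 0], 0],
  [[0, 0, 0], 0],
  [[0, 0, 0], 0],
  [[0, 0, 0], 0],
  [[0, 0, 0], 0],
])

```text
clock: 23.18
tool_pos: [0.622, 0.0462, 0.2638]
orientation: [-180.0, 0.0, -84.0]
force: [-0.8, -0.7, -1.2]
opening: 0.0226
gripper_force: 30.0
```

Run:
```python
from fit import *
go(.6221,.0462,.2165)
p=ctrl.snapshot("side"); w=ctrl.snapshot("wrist"); s=ctrl.get_obs()
G=np.array(s["tool_pos"])-[0,0,.047]; o=R.from_euler("xyz",s["orientation"],degrees=True).as_matrix()
L,a,n=geom(G,o,[44.3,.1285,-.0158]); P=np.array([.604,.2165,.064]); print("lens",L.round(4),"dist",np.linalg.norm(P-L).round(4),"aim err deg",np.degrees(np.arccos(-a@(P-L)/np.linalg.norm(P-L))).round(2))
g=proj(p,L)[0]; r=np.array([int(g[0])-50,int(g[1])-60]).clip(0); pts=proj(p,[L,L+.026*a,P,L+.15*a]); print(pts.round(1))
I=cv2.resize(p["color"][r[1]:r[1]+120,r[0]:r[0]+120],(480,480),interpolation=cv2.INTER_CUBIC)
roi=[r[0],r[1],r[0]+120,r[1]+120]; k=sil(p,L,a,n,roi).astype(np.uint8)
cv2.drawContours(I,cv2.findContours(k,cv2.RETR_EXTERNAL,cv2.CHAIN_APPROX_NONE)[0],-1,(0,255,255),1)
J=cv2.resize(w["color"][200:420,180:380],(300,330)); J=np.vstack([J,np.zeros((150,300,3),np.uint8)])
cv2.imwrite("pics/final.png",np.hstack([I,J])[:,:,::-1])
```

```text
shares [ 0.0001 -0.0001  0.0003] state [0.622  0.0462 0.2638] [-179.99    0.    -83.96] [ 22.2  16.9  -8.5  -0.  -64.7 -16.1] F [-0.8 -0.7 -1.2] open 0.0226 30.0 t 23.18
lens [0.6114 0.1469 0.1358] dist 0.1003 aim err deg 0.02
[[247.2 139.3]
 [252.2 133.6]
 [230.1 158.7]
 [280.5 101.3]]
```

View pics/final.png

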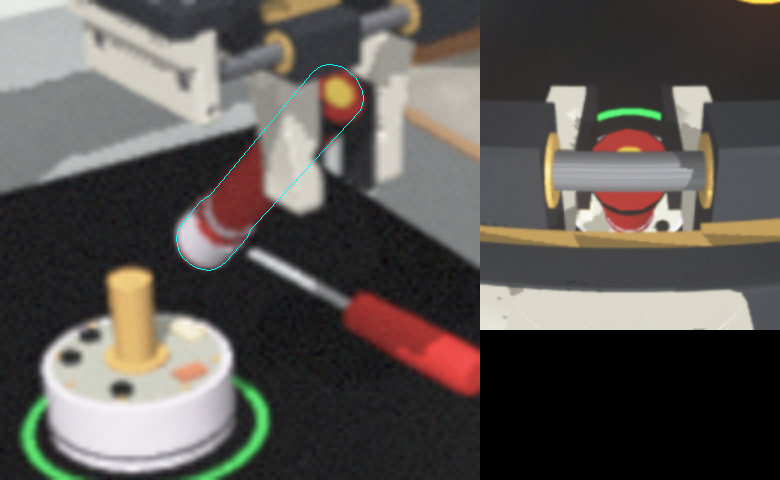

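The picture shows the lamp matching the drawn outline (lens at pixel 247,139), leaning about 44° and aimed at the post (230,159). The instrument sits in the green ring.

```bash
python3 -c "
from h import *
print(ctrl.close_job())"
```

```text
the job is handed in; nothing more can be done
None
```

I handed the job in at about 23 s: the instrument is in the green ring, about 1–2 mm off its centre. The red lamp is held in the air about 10 cm from the brass post, leaning about 44° and aimed at it; I tilted it in the grip by pressing it against the top edge of the blue holder.

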